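Set and clamp the detector arm of a bench goniometer

TASK

Set the detector arm of the bench goniometer to the red tab: turn the yellow T-shaped clamp knob anticlockwise to free the arm, swing the arm until its white pointer points at the middle of the red tab, then turn the knob clockwise to its stop so that the arm is clamped again. Do not shift the red tab, and leave the glassware and bottle around it where they stand.

Things in the scene. Friction and masses are not known exactly. Their poses are not given: they have to be found in the camera images.
- goniometer: Fixed goniometer: round dark grey base plate, 344 mm diameter, 12 mm thick. Origin: underside centre, on the vertical pivot axis; z up. In its frame the tick scale (every 5 degrees) lies on the -x rim; a grey lamp housing (44x44 mm, top z = 77 mm) stands at x = +132 mm; a fixed vial (27 mm diameter, top z = 84 mm) stands on the pivot. Clamp bracket top under the knob: z = 48 mm.
- detector_arm (a joint): Angle of the swinging arm about the vertical pivot (rad, anticlockwise from above positive). At 0 the arm points to the goniometer's -x; positive swings the detector towards its -y. Range -1 to 1. Clamped tight, it slips only at about 1.2 N m (10 N at the detector); freed, it swings with light friction (about 0.12 N m) and stays where it is left.
- detector (a point): On the blue detector housing on the arm: a block 44 mm across the arm, 44 mm along it, 24 to 84 mm above the table, centred 125 mm from the pivot axis. This point: its vertical centre line, 70 mm above the table. x points inwards to the pivot, y across the arm, z up. It can be gripped across the arm from above and swung in an arc about the pivot.
- pointer_tip (a point): Outer tip of the white pointer under the detector housing, 158.5 mm from the pivot axis, 15.5 mm above the table. Axes as detector.
- red_tab (a joint): Angle of the red tab about the same pivot, measured as for detector_arm: the arm points at the middle of the tab when both angles are equal. It is stiff (slips at about 0.6 N m); not to be moved.
- red_mark (a point): Middle of the red tab clipped on the rim of the base plate (16 mm wide along the rim, top 23 mm above the table): this point lies 169 mm from the pivot axis, 19 mm above the table. x points inwards to the pivot, z up.
- clamp_knob (a joint): Angle of the clamp knob about its vertical axis (rad). 0 = clamped tight, at its stop; grows as it is turned anticlockwise seen from above, to 1.4 at the other stop. The clamp starts to grip at about 0.35, is well tight below 0.2, and the arm is free above 0.4. The knob stays where it is left; turning takes about 0.3 N m, rising to 0.4 near the tight stop.
- knob_grip (a point): Centre of the yellow T-bar of the clamp knob, 73 mm above the table: bar 60 mm long (this point's x), 16 mm thick (y), 26 mm high (60 to 86 mm above the table), black line on one half of its top. The knob axis stays at x = +43, y = +85 mm in the goniometer's frame; it does not swing with the arm. Clamped, the bar lies along the goniometer's x.
- pivot (a point): On the vertical pivot axis, 24 mm above the table. Axes as the goniometer.
- low_beaker: Low glass beaker, 77x74x46 mm, loose bystander; origin: centre of its underside.
- petri_dish: Glass petri dish, 85 mm in diameter, 16 mm high, loose bystander; origin: centre of its underside.
- wash_bottle: Translucent wash bottle with a red cap, 74 mm in diameter, 188 mm high, loose bystander; origin: centre of its underside.

How it is judged:
On the way, in this order (a step that is already met when the one before it is completed fails the run):
1. the clamp knob has been loosened (beyond 0.4 rad) (value of joint clamp_knob above 0.4 rad), for 0.1 s.
2. with the clamp loose, the arm's pointer stands at the red tab (within 0.05 rad) (value of joint clamp_knob above 0.4 rad and angle between the x axis of pointer_tip and the x axis of red_mark, either way round below 0.05 rad), for 0.2 s.
3. the knob has been tightened again (below 0.2 rad) (value of joint clamp_knob below 0.2 rad), for 0.2 s.
At the end, for the whole second after the job is handed in: The arm is at rest with its pointer within 0.05 rad (8 mm, the tab's half width) of the middle of the red tab, and the clamp knob is tight (below 0.2 rad) (value of joint clamp_knob below 0.2 rad and angle between the x axis of pointer_tip and the x axis of red_mark, either way round below 0.05 rad and velocity of joint detector_arm between -0.05 and 0.05 rad/s); the robot touches nothing.
It fails at once if the red tab is shifted by more than 12 mm (distance of red_mark from where it was at the start of the episode above 0.012 m).
It fails at once if a bystander is moved by more than 30 mm (distance of any of low_beaker, petri_dish, wash_bottle from where it was at the start of the episode above 0.03 m).
It also fails if it takes over 64 s, if anything falls off the work surface, if the arm or the gripper's body presses on something with over 40 N, if the wrist force passes 120 N, or if a joint passes its speed limit or range.

ROBOT

A 7-joint arm with a two-finger parallel gripper is mounted at the origin on the work surface; the furniture and walls round the work are solid. World frame = base frame: x ahead of the robot, y to its left, z up, the work surface at z = 0. Lengths are in m, angles in rad, forces in N, time in s.
With the tool pointing down it reaches from about 0.4 to 0.85 m from the base axis. Payload 4.5 kg.
Tool frame: the origin (TCP) lies midway between the tips of the shut fingers; the grasp point (between the pads) lies 19 mm behind it (r.hold_point_z is the distance from the TCP to the grasp point, in m); z points along the fingers, y is the direction in which the jaws open and shut (so a half turn about z gives the same grasp; the last joint's range is limited). The gripper opens to 88 mm and grips with 3 to 60 N. Pads are 18 mm wide; open, the fingers measure 123 mm over their backs; the gripper's body (75 mm by 187 mm) begins 45 mm behind the grasp point.
Start: joints at [1.316, 0.689, -0.195, 1.565, 0.157, 0.902, -0.215], TCP at [0.178, -0.599, 0.239] pointing down, gripper open.
Joint ranges: [-3.01, 3.01], [-0.46, 2.08], [-1.47, 1.51], [0.13, 2.56], [-1, 4.14], [0.04, 2.09], [-2.66, 2.66]. Speed limits (rad/s): [2.57, 2.57, 3.14, 3.14, 3.14, 3.14, 3.14].

INTERFACE

Orientations are given as a unit quaternion [x, y, z, w].
In Python, from plant import r gives the robot as it stands. The module is installed in compiled form; this text tells all that it offers.
- The arm moves only by the tool move_arm, never from a script. Its arguments are lists of equal length, an entry for each row: "turn": the turn, a rotation vector about the tool's x, y, z in units of 2 pi rad (1.0 is 2 pi rad), a list of three; "dp": the shift along the tool's x, y, z in units of 2.5 cm (1.0 is 2.5 cm), a list of three; "jaw": the closure, from -1 (fully open) to 1 (shut), so that 0 is half open. In form: {"turn": [[wx, wy, wz], ...], "dp": [[x, y, z], ...], "jaw": [jaw, ...]}. A call has 1 to 10 rows; each row shifts and turns the commanded pose from where the row before left it, along the tool's axes as they then stand; what a row does not reach is not made up. A row lasts 1/12 s, in which the tool goes at most 41.7 mm and 7.16 degrees, less where a joint would pass 70% of its speed; a pose out of reach is approached as far as the arm can. A call with a number of a shift or a turn outside -1 to 1 is refused whole. A call with a gripper value outside its range is refused whole. The fingers move at their own pace and stop on an object; "newtons" is the grip in N (left out, the last holds). Time passes only in rows, so rows that do not move let the fingers close. It gives the time, the measured TCP pose, the force and the opening at its end, in the units of the state.
- r.get_state(): the state, without advancing time (a new reading comes with each control period).
- r.snapshot(name): name is "scene" or "top" or "wrist"; returns a dict with "frame" (420x560x3 uint8, blue, green, red), "mtx" (3x3 intrinsics, pixels), "origin" and "orientation" of the camera in the world; the wrist camera has in their place "tool_from_camera" (4x4, takes a point from camera to tool coordinates, whose origin is the TCP and whose axes are the flange's). Camera axes: x right, y up, looking along -z (the intrinsics and any distortion apply to the point x, -y, -z); pixel columns grow to the right and rows downward; lengths in m; the calibration is good to about 2 mm. A picture is of the moment at which its call begins: read the wrist's pose just before it. There is no depth.
- r.finish_job(): hands the job in, once; it reports no verdict.
The state is a dict: "clock": time; "q": joint angles; "qd": joint speeds; "joint_torque": joint torques, N m; "tool_pos": TCP position; "eef_rot": TCP orientation; "contact_force": force on the tool from outside, world axes, zero at the start; "moment": the same for the moment, N m; "opening": opening from 0.0 (shut) to 1.0 (fully open).
Only numpy, scipy, OpenCV 4.12 (cv2) and the standard library are available. Lean on these libraries where they do the work, as an engineer would, in place of code of your own. Each camera call takes 0.05 s, during which the arm holds its last target.

## Working session

There is one attempt and no reset: what is moved stays moved. The work goes in short steps, Python scripts to look and compute and a tool call to move; the robot and the scene stay as the last step left them, time stands still between calls to the robot, and variables do not carry over. Pictures are saved under pics/ and viewed, and the job is handed in when it is done.

Besides the shell and the picture viewer there is one more tool, called after "Call:" by a JSON object that holds its "op" and its "data". move_arm: Moves the arm, as the interface text tells. Shifts and turns lie within -1 to 1; 1 stands for 2.5 cm of shift or 2 pi rad of turn. Its arguments: {"type":"object","properties":{"turn":{"type":"array","items":{"type":"array","items":{"type":"number","minimum":-1,"maximum":1}}},"dp":{"type":"array","items":{"type":"array","items":{"type":"number","minimum":-1,"maximum":1}}},"jaw":{"type":"array","items":{"type":"number"}},"newtons":{"type":"number"}},"required":["turn","dp","jaw"]}

```bash
ls; mkdir -p pics
python3 - <<'E'
from plant import r
import cv2,numpy as np,pickle
s=r.get_state()
print(s['clock'],s['tool_pos'],s['eef_rot'],s['opening'],r.hold_point_z)
for n in ("scene","top"):
    d=r.snapshot(n); pickle.dump(d,open(f'pics/{n}0.pkl','wb')); cv2.imwrite(f'pics/{n}0.png',d['frame'])
    print(n,np.round(d['mtx'],2).tolist(),d['origin'],d['orientation'])
E
```

```text
pics
0.0 [ 0.17776467 -0.59853485  0.23790549] [ 9.89590459e-01  1.43909281e-01 -1.91662845e-04 -8.97452562e-04] 0.9998163359716205 0.0187
scene [[379.23, 0.0, 281.79], [0.0, 379.23, 205.11], [0.0, 0.0, 1.0]] [0.0953332  0.83633526 0.70686888] [-0.11672577  0.46013527  0.84734973 -0.23801064]
top [[421.13, 0.0, 278.59], [0.0, 421.13, 209.81], [0.0, 0.0, 1.0]] [ 0.3101339  -0.008619    1.11729897] [ 0.08413853 -0.08043273 -0.69463091  0.70988674]
```

View pics/scene0.png

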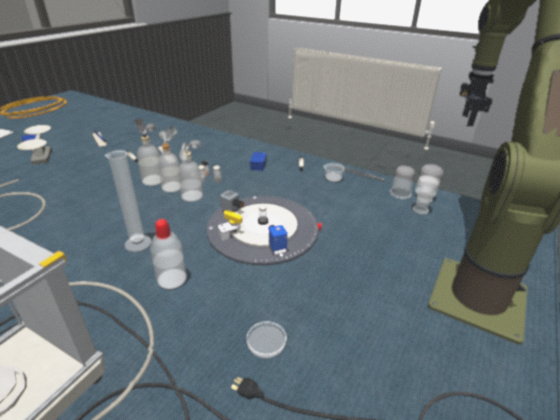

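View pics/top0.png

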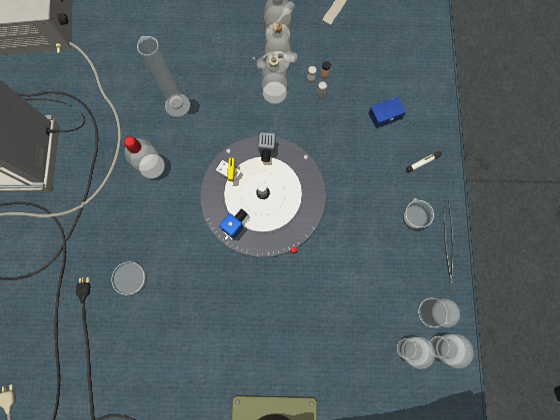

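The scene and top pictures show the goniometer with its plate centred near (263,196) in the top view. The knob is at (231,169), the blue detector at (232,225), the red tab at (293,250) and the lamp at (267,142). Next I measure these.

```bash
cat > h.py <<'E'
import cv2,numpy as np,pickle
from scipy.spatial.transform import Rotation as R
def ray(d,px):
    K=d['mtx'];v=np.linalg.inv(K)@[px[0],px[1],1.];v=np.array([v[0],-v[1],-v[2]])
    if 'T' in d: M=d['T'];return M[:3,3],M[:3,:3]@v
    return np.array(d['origin']),R.from_quat(d['orientation']).as_matrix()@v
def plane(d,px,z):
    o,v=ray(d,px);return o+v*(z-o[2])/v[2]
def tri(d1,p1,d2,p2):
    o1,v1=ray(d1,p1);o2,v2=ray(d2,p2);A=np.stack([v1,-v2],1);t=np.linalg.lstsq(A,o2-o1,rcond=None)[0]
    a=o1+v1*t[0];b=o2+v2*t[1];return (a+b)/2,np.linalg.norm(a-b)
def proj(d,P):
    if 'T' in d: M=d['T'];o,Rm=M[:3,3],M[:3,:3]
    else: o,Rm=np.array(d['origin']),R.from_quat(d['orientation']).as_matrix()
    c=Rm.T@(np.array(P)-o);return (d['mtx']@(np.array([c[0],-c[1],-c[2]])/-c[2]))[:2]
def blobs(d,col):
    hsv=cv2.cvtColor(d['frame'],cv2.COLOR_BGR2HSV);h,s,v=cv2.split(hsv)
    m={'red':((h<8)|(h>172))&(s>150)&(v>90),'yellow':(h>20)&(h<35)&(s>150)&(v>80),'blue':(h>105)&(h<130)&(s>170)&(v>70)}[col].astype(np.uint8)
    n,l,st,c=cv2.connectedComponentsWithStats(m)
    return [(c[i].round(1).tolist(),st[i].tolist()) for i in range(1,n) if st[i][4]>8],l
def load(n): return pickle.load(open(f'pics/{n}.pkl','rb'))
E
python3 - <<'E'
from h import *
s=load('scene0');t=load('top0')
for n,d in(('s',s),('t',t)):
    for c in('red','yellow','blue'):print(n,c,blobs(d,c)[0])
cv2.imwrite('pics/topz.png',cv2.resize(t['frame'][125:265,190:340],None,fx=5,fy=5,interpolation=cv2.INTER_CUBIC)[:600+100][:,:750][:600])
cv2.imwrite('pics/topz2.png',cv2.resize(t['frame'][120:270,185:345],None,fx=4,fy=4,interpolation=cv2.INTER_CUBIC))
cv2.imwrite('pics/scz.png',cv2.resize(s['frame'][180:270,195:335],None,fx=5,fy=5,interpolation=cv2.INTER_CUBIC))
E
```

```text
s red [([161.9, 228.5], [156, 220, 13, 18, 192]), ([319.1, 225.4], [318, 224, 3, 4, 11])]
s yellow [([232.2, 216.7], [224, 211, 17, 13, 141]), ([52.3, 258.6], [41, 252, 24, 15, 131])]
s blue [([277.0, 231.6], [270, 227, 16, 10, 90])]
t red [([130.6, 143.3], [124, 137, 14, 15, 142]), ([136.3, 150.9], [132, 148, 9, 5, 10]), ([293.5, 249.7], [291, 247, 6, 6, 27])]
t yellow [([231.1, 169.4], [227, 158, 10, 23, 151])]
t blue [([385.5, 110.0], [372, 98, 26, 24, 296]), ([231.4, 225.6], [220, 214, 23, 24, 315])]
```

View pics/topz2.png

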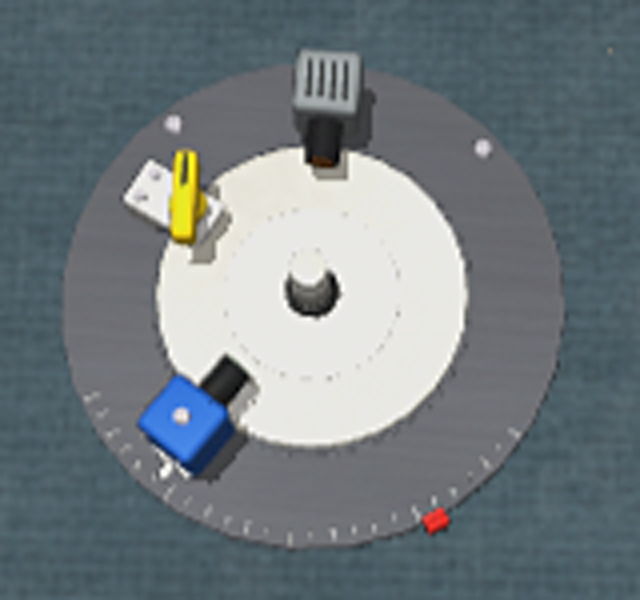

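View pics/scz.png

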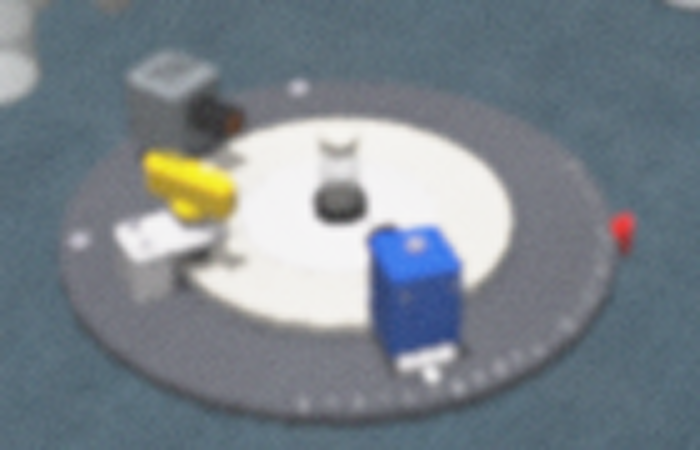

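Run:
```python
from h import *
s=load('scene0');t=load('top0')
from scipy.optimize import least_squares
for n,d,box in(('top',t,(120,270,185,345)),('scene',s,(180,270,195,335))):
    f=d['frame'];hsv=cv2.cvtColor(f,cv2.COLOR_BGR2HSV)
    m=np.zeros(f.shape[:2],np.uint8);a=box;m[a[0]:a[1],a[2]:a[3]]=(hsv[a[0]:a[1],a[2]:a[3],1]<55)*255
    m=cv2.morphologyEx(m,cv2.MORPH_CLOSE,np.ones((5,5)));m=cv2.morphologyEx(m,cv2.MORPH_OPEN,np.ones((5,5)))
    cs,_=cv2.findContours(m,cv2.RETR_EXTERNAL,cv2.CHAIN_APPROX_NONE);c=max(cs,key=cv2.contourArea)[:,0]
    P=np.array([plane(d,p,0.012)[:2] for p in c])
    q=least_squares(lambda q:np.hypot(*(P-q[:2]).T)-q[2],[*P.mean(0),.17],loss='soft_l1',f_scale=.002)
    print(n,q.x.round(4),np.abs(q.fun).mean())
    print('bbox',cv2.boundingRect(c))
def P(z,px,d=t):return plane(d,px,z)[:2].round(4)
c=lambda x,y:(185+x/4-.4,120+y/4-.4)
s5=lambda x,y:(195+x/5-.4,180+y/5-.4)
print('knob tri',tri(t,c(185,196),s,s5(191,184)))
print('det top tri',tri(t,c(181,415),s,s5(414,243)), 'red',tri(t,[293.5,249.7],s,[319.1,225.6]))
print('lamp top z77',P(.077,c(330,82)),'knob z86',P(.086,c(185,196)),'bar ends',P(.086,c(185,153)),P(.086,c(185,240)))
print('det z84',P(.084,c(181,415)),'red z.021',P(.021,[293.5,249.7]),'pointer z.0155',P(.0155,c(166,473)))
for nm,px in(('bottle base',None),):pass
print('vial top z84',P(.084,c(311,267)),'base',P(.024,c(311,298)))
```

```text
top [0.6164 0.0441 0.1712] 0.001445721859571071
bbox (200, 132, 126, 126)
scene [0.6196 0.0474 0.1798] 0.010490123252116379
bbox (206, 189, 115, 77)
knob tri (array([0.66659607, 0.12691026, 0.07176909]), np.float64(0.00026144576219051867))
det top tri (array([0.51851875, 0.120947  , 0.08448066]), np.float64(0.0010438459694839055)) red (array([ 0.46549366, -0.04143643,  0.0131063 ]), np.float64(0.000583254250648226))
lamp top z77 [0.7459 0.0342] knob z86 [0.6616 0.125 ] bar ends [0.6909 0.1264] [0.632  0.1236]
det z84 [0.5181 0.1208] red z.021 [ 0.4641 -0.0413] pointer z.0155 [0.4926 0.1374]
vial top z84 [0.6163 0.0424] base [0.6123 0.0447]
```

Call:
{"op": "move_arm", "data": {"turn": [[0, 0, 0.019], [0, 0, 0.019], [0, 0, 0.019], [0, 0, 0], [0, 0, 0], [0, 0, 0], [0, 0, 0], [0, 0, 0], [0, 0, 0], [0, 0, 0]], "dp": [[0, 0, 0], [0, 0, 0], [0, 0, 0], [0.5, -0.97, -0.1], [0.5, -0.97, -0.1], [0.5, -0.97, -0.1], [0.5, -0.97, -0.1], [0.5, -0.97, -0.1], [0.5, -0.97, -0.1], [0.5, -0.97, -0.1]], "jaw": [-1, -1, -1, -1, -1, -1, -1, -1, -1, -1]}}

```text
clock: 0.93
tool_pos: [0.2774, -0.4344, 0.2561]
eef_rot: [0.999, -0.035, -0.0, -0.0]
contact_force: [0.8, -0.5, -0.0]
opening: 1.0
```

```bash
cat >> h.py <<'E'
def pose(r):
    s=r.get_state();Rm=R.from_quat(s['eef_rot']).as_matrix()
    return s,Rm
def rep(r,target=None,yaw_y=None):
    s,Rm=pose(r);y=np.degrees(np.arctan2(Rm[1,1],Rm[0,1]))
    print('t',round(s['clock'],2),'tcp',np.round(s['tool_pos'],4),'y-yaw',round(y,2),'zax',Rm[:,2].round(3),'open',round(s['opening'],3),'F',np.round(s['contact_force'],1),'M',np.round(s['moment'],2),'q',np.round(s['q'],2))
    if target is not None:
        print('dp units',((Rm.T@(np.array(target)-s['tool_pos']))/.025).round(3))
    if yaw_y is not None:
        dd=(yaw_y-y+180)%360-180;print('turn z units',round(-dd/360,4),'deg',dd)
def wrist(r,name):
    s,Rm=pose(r);d=dict(r.snapshot('wrist'));T=np.eye(4);T[:3,:3]=Rm;T[:3,3]=s['tool_pos']
    d['T']=T@np.array(d['tool_from_camera']);pickle.dump(d,open(f'pics/{name}.pkl','wb'));cv2.imwrite(f'pics/{name}.png',d['frame']);return d
E
python3 - <<'E'
from h import *
from plant import r
rep(r,[.6,.1,.26],-94)
E
```

```text
t 0.93 tcp [ 0.2774 -0.4344  0.2561] y-yaw -93.97 zax [-0.     0.001 -1.   ] open 1.0 F [ 0.8 -0.5 -0. ] M [ 0.05 -0.01 -0.02] q [ 0.97  0.52 -0.08  1.87  0.06  0.75 -0.79]
dp units [ 11.391 -22.218  -0.149]
turn z units 0.0001 deg -0.027747856430409
```

Call:
{"op": "move_arm", "data": {"turn": [[0, 0, 0], [0, 0, 0], [0, 0, 0], [0, 0, 0], [0, 0, 0], [0, 0, 0], [0, 0, 0], [0, 0, 0], [0, 0, 0], [0, 0, 0]], "dp": [[0.5, -0.97, 0], [0.5, -0.97, 0], [0.5, -0.97, 0], [0.5, -0.97, 0], [0.5, -0.97, 0], [0.5, -0.97, 0], [0.5, -0.97, 0], [0.5, -0.97, 0], [0.5, -0.97, 0], [0.5, -0.97, 0]], "jaw": [-1, -1, -1, -1, -1, -1, -1, -1, -1, -1]}}

```text
clock: 1.77
tool_pos: [0.4189, -0.2013, 0.2561]
eef_rot: [0.999, -0.035, -0.0, -0.0]
contact_force: [-0.5, -0.2, 0.2]
opening: 0.999
```

Call:
{"op": "move_arm", "data": {"turn": [[0, 0, 0], [0, 0, 0], [0, 0, 0], [0, 0, 0], [0, 0, 0], [0, 0, 0], [0, 0, 0], [0, 0, 0], [0, 0, 0], [0, 0, 0]], "dp": [[0.5, -0.97, 0], [0.5, -0.97, 0], [0.5, -0.97, 0], [0.5, -0.97, 0], [0.5, -0.97, 0], [0.5, -0.97, 0], [0.5, -0.97, 0], [0.5, -0.97, 0], [0, 0, 0], [0, 0, 0]], "jaw": [-1, -1, -1, -1, -1, -1, -1, -1, -1, -1]}}

```text
clock: 2.6
tool_pos: [0.532, -0.0142, 0.2558]
eef_rot: [0.999, -0.033, -0.0, -0.0]
contact_force: [-0.6, 0.0, -0.8]
opening: 0.999
```

Run:
```python
from h import *
from plant import r
rep(r,[.6,.1,.26],-94)
d=wrist(r,'w1');print(np.round(d['T'],3))
for c in('red','yellow','blue'):print(c,blobs(d,c)[0])
```

```text
t 2.6 tcp [ 0.532  -0.0142  0.2558] y-yaw -93.76 zax [-0.001  0.001 -1.   ] open 0.999 F [-0.6  0.  -0.8] M [-0.01  0.03 -0.01] q [-0.03  0.54 -0.04  1.83  0.03  0.77 -1.73]
dp units [ 2.413 -4.735 -0.169]
turn z units 0.0007 deg -0.23665615426409659
[[-0.065  0.962  0.267  0.6  ]
 [-0.998 -0.063 -0.016 -0.018]
 [ 0.001 -0.267  0.964  0.402]
 [ 0.     0.     0.     1.   ]]
red [([302.6, 227.1], [297, 221, 13, 13, 96])]
yellow [([138.2, 73.1], [121, 40, 35, 65, 1369]), ([69.8, 320.0], [68, 316, 4, 9, 20])]
blue [([165.4, 210.2], [142, 187, 48, 47, 1290])]
```

View pics/w1.png

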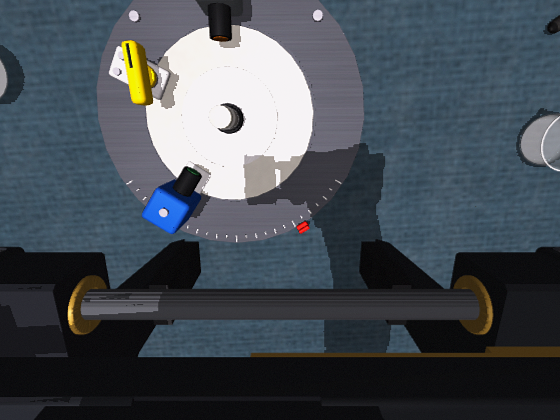

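The first wrist view shows the yellow bar at (138,73), the blue housing at (165,210), the red tab at (303,227) and the vial at (225,118). I measure from these pixels, then move over the knob for a second view.

Run:
```python
from h import *
d=load('w1');t=load('top0')
f=d['frame'];
cv2.imwrite('pics/w1z.png',cv2.resize(f[0:250,90:370],None,fx=2.4,fy=2.4,interpolation=cv2.INTER_CUBIC))
cv2.imwrite('pics/w1k.png',cv2.resize(f[30:115,100:180],None,fx=7,fy=7,interpolation=cv2.INTER_CUBIC))
cv2.imwrite('pics/w1d.png',cv2.resize(f[155:240,135:215],None,fx=7,fy=7,interpolation=cv2.INTER_CUBIC))
```

```text
(no output)
```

View pics/w1k.png

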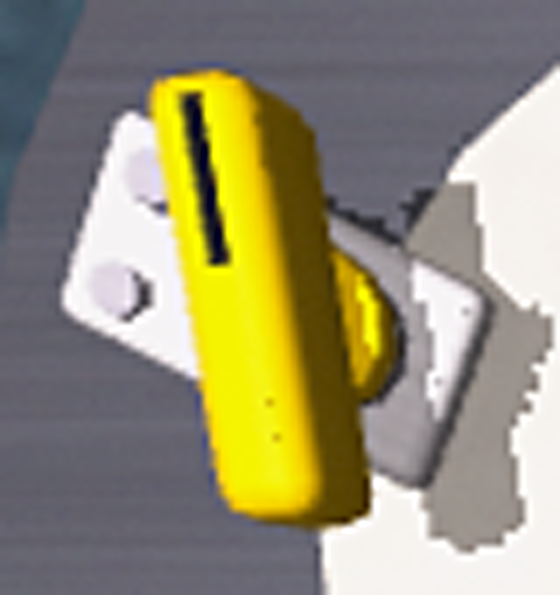

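View pics/w1d.png

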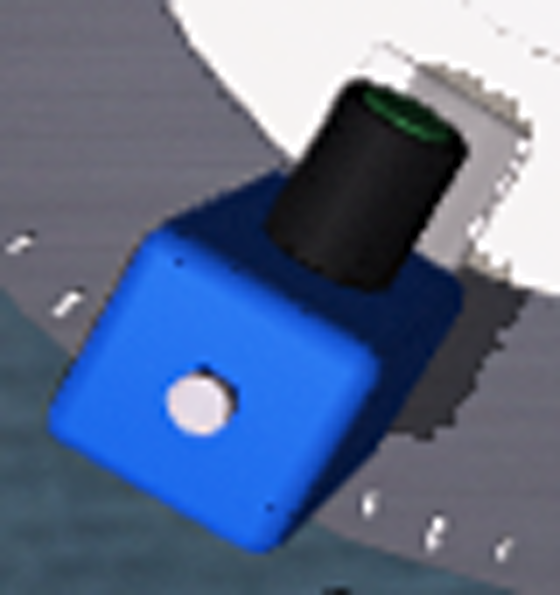

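Run:
```python
from h import *
d=load('w1')
k=lambda x,y:(100+(x-3)/7,30+(y-3)/7)
D=lambda x,y:(135+(x-3)/7,155+(y-3)/7)
P=lambda px,z:plane(d,px,z)[:2]
a=[P(k(*p),.086) for p in((158,80),(245,80),(310,515),(225,510))]
c=np.mean(a,0);e=(a[0]+a[1]-a[2]-a[3])/2
print('knob c',c.round(4),'len',np.linalg.norm(e),'dir',np.degrees(np.arctan2(e[1],e[0])),'width',np.linalg.norm(a[0]-a[1]))
l=P(k(190,97),.086)-P(k(220,262),.086);print('line dir',np.degrees(np.arctan2(l[1],l[0])))
b=[P(D(*p),.084) for p in((160,232),(375,360),(268,548),(55,418))]
print('det c',np.mean(b,0).round(4),'screw',P(D(199,404),.084).round(4),[np.linalg.norm(b[i]-b[i-1]).round(4) for i in range(4)])
u=(b[0]+b[1]-b[2]-b[3])/2;print('inward dir',np.degrees(np.arctan2(u[1],u[0])))
print('red z.023',P([302.6,227.1],.021).round(4))
# plate
from scipy.optimize import least_squares
f=d['frame'];hsv=cv2.cvtColor(f,cv2.COLOR_BGR2HSV)
m=((hsv[...,1]<60)).astype(np.uint8)*255;m[240:]=0;m[:,:90]=0;m[:,372:]=0
m=cv2.morphologyEx(m,cv2.MORPH_OPEN,np.ones((7,7)))
cs,_=cv2.findContours(m,cv2.RETR_EXTERNAL,cv2.CHAIN_APPROX_NONE);cc=max(cs,key=cv2.contourArea)[:,0]
cc=cc[(cc[:,1]>2)&(cc[:,1]<237)]
Q=np.array([P(p,.012) for p in cc]);q=least_squares(lambda q:np.hypot(*(Q-q[:2]).T)-q[2],[.616,.044,.172],loss='soft_l1',f_scale=.001)
print('plate',q.x.round(4),np.median(abs(q.fun)))
q2=least_squares(lambda q:np.hypot(*(Q-q[:2]).T)-.172,[.616,.044],loss='soft_l1',f_scale=.001);print(q2.x.round(4))
```

```text
knob c [0.6623 0.1246] len 0.05702188000347225 dir -1.9901373364873178 width 0.012151788557913625
line dir -0.23638395951463914
det c [0.517 0.118] screw [0.515  0.1209] [np.float64(0.0374), np.float64(0.0389), np.float64(0.0385), np.float64(0.0398)]
inward dir -36.77756887237574
red z.023 [ 0.4641 -0.042 ]
plate [0.6164 0.0429 0.17  ] 0.00087305162665334
[0.6179 0.0423]
```

Run:
```python
from h import *
t=load('top0');s=load('scene0')
print(plane(t,(130.6,143.3),.18),plane(t,(151,167),.01),plane(t,(177,105),.01))
print(tri(t,(130.6,143.3),s,(162,228.5)))
```

```text
[0.68783915 0.35443405 0.18      ] [0.68750974 0.35643991 0.01      ] [0.87648254 0.29894901 0.01      ]
(array([0.69340125, 0.3599193 , 0.16514396]), np.float64(0.0008828241857190251))
```

Call:
{"op": "move_arm", "data": {"turn": [[0, 0, 0], [0, 0, 0], [0, 0, 0], [0, 0, 0], [0, 0, 0], [0, 0, 0], [0, 0, 0], [0, 0, 0], [0, 0, 0], [0, 0, 0]], "dp": [[0.6, -0.74, 0.43], [0.6, -0.74, 0.43], [0.6, -0.74, 0.43], [0.6, -0.74, 0.43], [0.6, -0.74, 0.43], [0.6, -0.74, 0.43], [0.6, -0.74, 0.43], [0.6, -0.74, 0.43], [0, 0, 0], [0, 0, 0]], "jaw": [-1, -1, -1, -1, -1, -1, -1, -1, -1, -1]}}

```text
clock: 3.48
tool_pos: [0.6611, 0.1225, 0.169]
eef_rot: [0.999, -0.035, -0.001, 0.001]
contact_force: [-1.2, -0.7, -0.4]
opening: 0.997
```

Run:
```python
from h import *
from plant import r
rep(r)
d=wrist(r,'w2')
for c in('red','yellow','blue'):print(c,blobs(d,c)[0])
```

```text
t 3.48 tcp [0.6611 0.1225 0.169 ] y-yaw -93.98 zax [-0.002 -0.001 -1.   ] open 0.997 F [-1.2 -0.7 -0.4] M [-0.03  0.09 -0.02] q [-0.24  0.83 -0.02  1.48  0.02  0.84 -1.91]
red []
yellow [([275.5, 206.2], [262, 171, 28, 71, 1314])]
blue [([290.6, 337.6], [265, 320, 57, 33, 1595])]
```

View pics/w2.png

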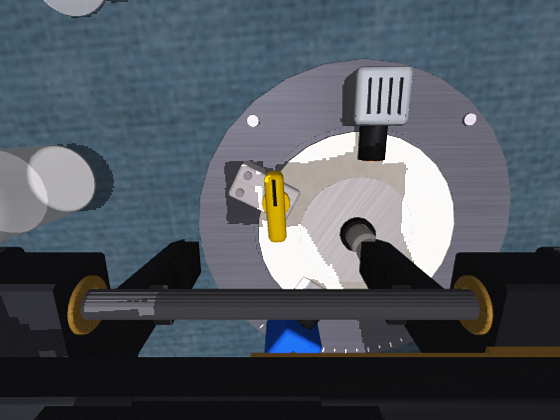

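The second wrist view has the bar almost straight below at (275,206), the lamp at (383,95) and the vial at (358,235). From it I measure the bar's direction and, with the first view, its position.

Run:
```python
from h import *
w1=load('w1');d=load('w2');f=d['frame']
print(d['T'][:3,3])
m=(blobs(d,'yellow')[1]>0).astype(np.uint8)
hsv=cv2.cvtColor(f,cv2.COLOR_BGR2HSV)
print('rect',cv2.minAreaRect(np.argwhere(m)[:,::-1].astype(np.float32)))
cv2.imwrite('pics/w2k.png',cv2.resize(f[160:250,225:310],None,fx=6.5,fy=6.5,interpolation=cv2.INTER_CUBIC))
cv2.imwrite('pics/w2l.png',cv2.resize(f[55:165,345:425],None,fx=5,fy=5,interpolation=cv2.INTER_CUBIC))
```

```text
[0.72908573 0.11829102 0.31536285]
rect ((275.5, 206.0), (70.0, 27.0), 90.0)
```

View pics/w2k.png

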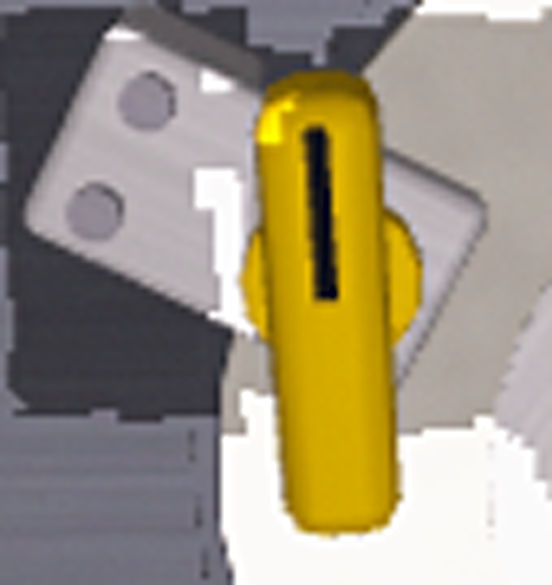

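View pics/w2l.png

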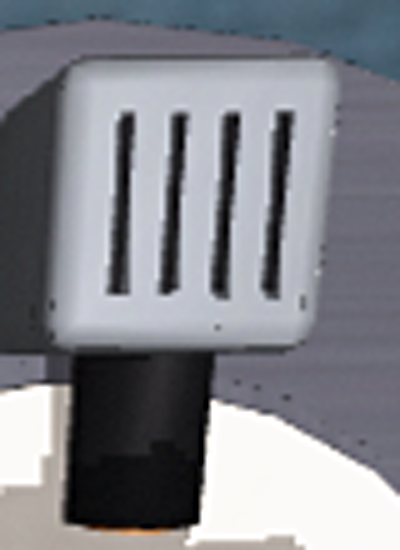

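Run:
```python
from h import *
w1=load('w1');d=load('w2')
k=lambda x,y:(225+(x-2.75)/6.5,160+(y-2.75)/6.5)
L=lambda x,y:(345+(x-2)/5,55+(y-2)/5)
P=lambda px,z:plane(d,px,z)[:2]
ang=lambda e:np.degrees(np.arctan2(e[1],e[0])).round(2)
for z in(.086,.075):
  print(z,'line',ang(P(k(316,127),z)-P(k(327,298),z)),'left',ang(P(k(262,150),z)-P(k(292,520),z)),'right',ang(P(k(378,150),z)-P(k(397,500),z)))
a=[P(k(*p),.086) for p in((258,92),(378,92),(400,520),(288,520))]
print('bar c',np.mean(a,0).round(4),'w',np.linalg.norm(a[0]-a[1]),'len',np.linalg.norm(a[0]-a[3]))
print('lamp slots',[ang(P(L(*p),.077)-P(L(*q),.077)) for p,q in(((126,112),(118,295)),((180,112),(170,293)),((231,112),(221,295)),((285,112),(270,295)))])
b=[P(L(*p),.077) for p in((65,60),(335,60),(310,345),(52,345))];print('lamp c',np.mean(b,0).round(4),[np.linalg.norm(b[i]-b[i-1]).round(4) for i in range(4)],ang(b[0]-b[3]),ang(b[1]-b[2]))
k1=lambda x,y:(100+(x-3)/7,30+(y-3)/7)
print('tri bar line start',tri(w1,k1(190,97),d,k(316,127)),'line end',tri(w1,k1(220,262),d,k(327,298)))
print('knob expected centre for yaw:')
for C in((.6164,.0441),(.6170,.0428)):
  for y in(-3,-4,-5):
    c,s=np.cos(np.radians(y)),np.sin(np.radians(y));print(C,y,C[0]+c*.043-s*.085,C[1]+s*.043+c*.085)
```

```text
0.086 line -0.67 left -0.18 right -0.74
0.075 line -0.67 left -0.18 right -0.74
bar c [0.6654 0.1254] w 0.01472410896296324 len 0.056343075959607254
lamp slots [np.float64(-1.89), np.float64(-2.03), np.float64(-1.45), np.float64(-2.57)]
lamp c [0.7467 0.0365] [np.float64(0.0413), np.float64(0.0408), np.float64(0.0413), np.float64(0.0409)] -2.68 -2.44
tri bar line start (array([0.68905191, 0.12573078, 0.08557294]), np.float64(0.00034272343061504337)) line end (array([0.66752179, 0.12574487, 0.08626203]), np.float64(0.0002549542709472095))
knob expected centre for yaw:
(0.6164, 0.0441) -3 0.6637896262750969 0.1267330643356922
(0.6164, 0.0441) -4 0.6652245544294231 0.12589341590108766
(0.6164, 0.0441) -5 0.666644610151496 0.12502885239964906
(0.617, 0.0428) -3 0.6643896262750969 0.12543306433569218
(0.617, 0.0428) -4 0.6658245544294231 0.12459341590108766
(0.617, 0.0428) -5 0.667244610151496 0.12372885239964906
```

Call:
{"op": "move_arm", "data": {"turn": [[0, 0, -0.0094], [0, 0, 0], [0, 0, 0], [0, 0, 0], [0, 0, 0], [0, 0, 0], [0, 0, 0], [0, 0, 0]], "dp": [[0.18, -0.12, 0], [0, 0, 0.7], [0, 0, 0.7], [0, 0, 0.7], [0, 0, 0.7], [0, 0, 0.7], [0, 0, 0.5], [0, 0, 0]], "jaw": [-0.14, -0.14, -0.14, -0.14, -0.14, -0.14, -0.14, -0.14], "newtons": 60}}

```text
clock: 4.2
tool_pos: [0.6643, 0.1235, 0.0682]
eef_rot: [1.0, -0.006, -0.002, 0.001]
contact_force: [0.5, 0.4, -0.3]
opening: 0.573
```

Run:
```python
from h import *
from plant import r
rep(r,[.6655,.1255,.0545],-90.6)
d=wrist(r,'w3')
```

```text
t 4.2 tcp [0.6643 0.1235 0.0682] y-yaw -90.7 zax [-0.005 -0.002 -1.   ] open 0.573 F [ 0.5  0.4 -0.3] M [ 0.01  0.01 -0.04] q [-0.24  0.97 -0.03  1.51  0.04  0.67 -1.87]
dp units [ 0.051 -0.082  0.547]
turn z units -0.0003 deg 0.10086259692846511
```

View pics/w3.png

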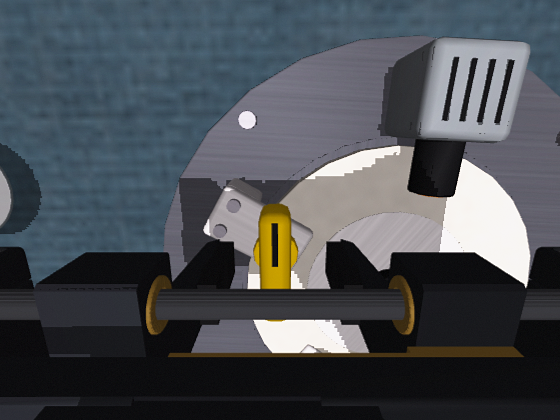

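The bar stands upright between the fingers at column 275, against a finger midpoint near 280. I go down the last bit and close.

Call:
{"op": "move_arm", "data": {"turn": [[0, 0, 0], [0, 0, 0], [0, 0, 0], [0, 0, 0], [0, 0, 0], [0, 0, 0], [0, 0, 0]], "dp": [[0.05, -0.08, 0.3], [0, 0, 0.2], [0, 0, 0], [0, 0, 0], [0, 0, 0], [0, 0, 0], [0, 0, 0]], "jaw": [-0.14, -0.14, 1, 1, 1, 1, 1], "newtons": 60}}

```text
clock: 4.83
tool_pos: [0.668, 0.126, 0.0581]
eef_rot: [1.0, -0.006, 0.0, 0.001]
contact_force: [0.9, -4.0, 1.6]
opening: 0.267
```

Run:
```python
from h import *
from plant import r
rep(r,[.6655,.1255,.0545],-90.6)
```

```text
t 4.83 tcp [0.668  0.126  0.0581] y-yaw -90.64 zax [ 0.    -0.003 -1.   ] open 0.267 F [ 0.9 -4.   1.6] M [-0.73  0.03  0.02] q [-0.24  0.98 -0.03  1.51  0.05  0.65 -1.88]
dp units [-0.1    0.021  0.144]
turn z units -0.0001 deg 0.041485935589207656
```

Call:
{"op": "move_arm", "data": {"turn": [[0, 0, 0], [0, 0, 0], [0, 0, 0], [0, 0, 0]], "dp": [[-0.05, 0, 0.1], [0, 0, 0], [0, 0, 0], [0, 0, 0]], "jaw": [1, 1, 1, 1]}}

```text
clock: 5.17
tool_pos: [0.668, 0.126, 0.0579]
eef_rot: [1.0, -0.006, 0.002, 0.001]
contact_force: [-2.8, -5.4, 13.9]
opening: 0.262
```

Run:
```python
from h import *
from plant import r
rep(r,[.6655,.1255,.0545],-90.6)
```

```text
t 5.17 tcp [0.668  0.126  0.0579] y-yaw -90.66 zax [ 0.003 -0.002 -1.   ] open 0.262 F [-2.8 -5.4 13.9] M [-1.03  0.59  0.07] q [-0.24  0.98 -0.03  1.51  0.05  0.65 -1.88]
dp units [-0.101  0.021  0.136]
turn z units -0.0002 deg 0.06066939378160896
```

The jaws stopped at about 23 mm, but the bar is 16 mm thick, and there is an upward force. They probably caught the round hub under the bar, so I open, rise a few millimetres and close again.

Call:
{"op": "move_arm", "data": {"turn": [[0, 0, 0], [0, 0, 0], [0, 0, 0], [0, 0, 0], [0, 0, 0], [0, 0, 0], [0, 0, 0], [0, 0, 0], [0, 0, 0], [0, 0, 0]], "dp": [[0, 0, 0], [0, 0, 0], [-0.05, 0.02, -0.35], [0, 0, 0], [0, 0, 0], [0, 0, 0], [0, 0, 0], [0, 0, 0], [0, 0, 0], [0, 0, 0]], "jaw": [0.2, 0.2, 0.2, 0.2, 1, 1, 1, 1, 1, 1]}}

```text
clock: 6.0
tool_pos: [0.6657, 0.126, 0.0645]
eef_rot: [1.0, -0.006, 0.0, 0.001]
contact_force: [0.1, -2.9, 4.8]
opening: 0.179
```

Run:
```python
from h import *
from plant import r
rep(r,[.6655,.1255,.063],-90.6)
wrist(r,'w4')
```

```text
t 6.0 tcp [0.6657 0.126  0.0645] y-yaw -90.64 zax [ 0.001 -0.002 -1.   ] open 0.179 F [ 0.1 -2.9  4.8] M [-0.51  0.12  0.02] q [-0.24  0.97 -0.03  1.51  0.04  0.66 -1.88]
dp units [-0.007  0.019  0.06 ]
turn z units -0.0001 deg 0.038657975553036295
```

View pics/w4.png

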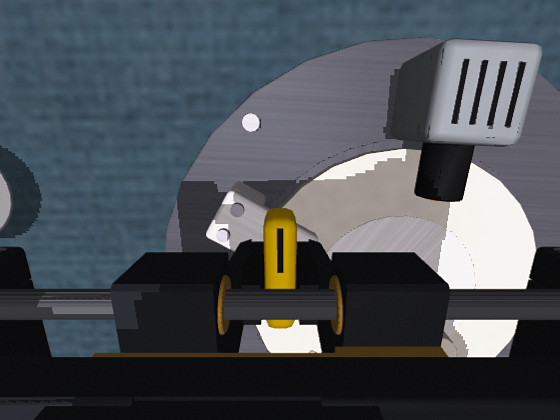

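The jaws now hold the bar (opening 0.18, 16 mm). I turn it anticlockwise.

Call:
{"op": "move_arm", "data": {"turn": [[0, 0, -0.008], [0, 0, -0.012], [0, 0, -0.014], [0, 0, -0.014], [0, 0, -0.014], [0, 0, -0.014], [0, 0, -0.014], [0, 0, -0.014], [0, 0, -0.014], [0, 0, -0.012]], "dp": [[0, 0, 0], [0, 0, 0], [0, 0, 0], [0, 0, 0], [0, 0, 0], [0, 0, 0], [0, 0, 0], [0, 0, 0], [0, 0, 0], [0, 0, 0]], "jaw": [1, 1, 1, 1, 1, 1, 1, 1, 1, 1]}}

```text
clock: 6.88
tool_pos: [0.6652, 0.1273, 0.0645]
eef_rot: [0.919, 0.394, -0.0, 0.0]
contact_force: [-2.4, -1.2, 5.3]
opening: 0.174
```

Call:
{"op": "move_arm", "data": {"turn": [[0, 0, 0], [0, 0, 0]], "dp": [[0, 0, 0], [0, 0, 0]], "jaw": [1, 1]}}

```text
clock: 7.05
tool_pos: [0.6652, 0.1273, 0.0645]
eef_rot: [0.92, 0.392, -0.0, 0.0]
contact_force: [-2.1, -1.5, 4.8]
opening: 0.175
```

Run:
```python
from h import *
from plant import r
rep(r,[.6655,.1255,.063],-90.6)
wrist(r,'w5')
```

```text
t 7.05 tcp [0.6652 0.1273 0.0645] y-yaw -43.78 zax [-0. -0. -1.] open 0.175 F [-2.1 -1.5  4.8] M [-0.29  0.27  0.17] q [-0.13  0.98 -0.24  1.51  0.32  0.7  -1.28]
dp units [-0.042  0.059  0.059]
turn z units 0.13 deg -46.81763515835496
```

View pics/w5.png

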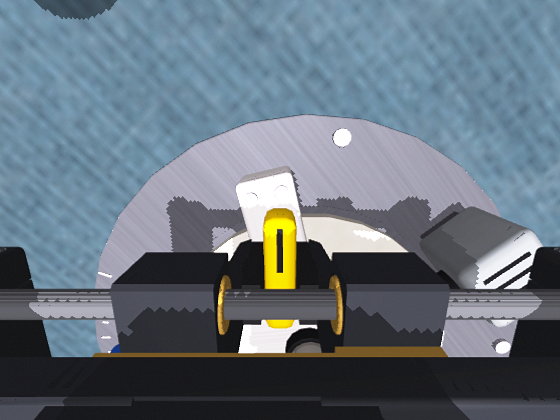

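The knob followed the fingers by 47 degrees, to about 0.86 rad. I release it, rise, and turn the tool for the detector.

Call:
{"op": "move_arm", "data": {"turn": [[0, 0, 0], [0, 0, 0], [0, 0, 0], [0, 0, 0], [0, 0, 0], [0, 0, 0], [0, 0, 0], [0, 0, 0], [0, 0, -0.019], [0, 0, -0.019]], "dp": [[0, 0, 0], [0, 0, 0], [0, 0, 0], [0, 0, -0.5], [0, 0, -0.9], [0, 0, -0.9], [0, 0, -0.9], [0, 0, -0.9], [0, 0, -0.5], [0, 0, 0]], "jaw": [0.2, 0.2, 0.2, 0.2, 0.2, 0.2, 0.2, 0.2, -0.2, -0.5]}}

```text
clock: 7.93
tool_pos: [0.6672, 0.1285, 0.1834]
eef_rot: [0.865, 0.502, 0.003, 0.001]
contact_force: [1.1, 0.2, -0.3]
opening: 0.531
```

Call:
{"op": "move_arm", "data": {"turn": [[0, 0, -0.019], [0, 0, -0.019], [0, 0, -0.019], [0, 0, -0.019], [0, 0, -0.019], [0, 0, -0.019], [0, 0, -0.019], [0, 0, -0.019], [0, 0, -0.019], [0, 0, -0.019]], "dp": [[0, 0, 0], [0, 0, 0], [0, 0, 0], [0, 0, 0], [0, 0, 0], [0, 0, 0], [0, 0, 0], [0, 0, 0], [0, 0, 0], [0, 0, 0]], "jaw": [-1, -1, -1, -1, -1, -1, -1, -1, -1, -1]}}

```text
clock: 8.77
tool_pos: [0.6651, 0.1274, 0.1795]
eef_rot: [0.433, 0.901, -0.0, 0.0]
contact_force: [-0.3, 0.2, -0.3]
opening: 1.003
```

Run:
```python
from h import *
from plant import r
rep(r,[.517,.1195,.17],52.8)
```

```text
t 8.77 tcp [0.6651 0.1274 0.1795] y-yaw 38.62 zax [ 0. -0. -1.] open 1.003 F [-0.3  0.2 -0.3] M [-0.02 -0.13  0.01] q [ 0.07  0.9  -0.67  1.43  0.6   1.02 -0.06]
dp units [ 3.452 -4.826  0.379]
turn z units -0.0394 deg 14.175819953911912
```

Call:
{"op": "move_arm", "data": {"turn": [[0, 0, -0.0197], [0, 0, -0.0197], [0, 0, 0], [0, 0, 0], [0, 0, 0], [0, 0, 0], [0, 0, 0], [0, 0, 0], [0, 0, 0], [0, 0, 0]], "dp": [[0, 0, 0], [0, 0, 0], [0.75, -0.64, 0], [0.75, -0.64, 0], [0.75, -0.64, 0], [0.75, -0.64, 0], [0.75, -0.64, 0], [0.75, -0.64, 0], [0, 0, 0], [0, 0, 0]], "jaw": [-1, -1, -1, -1, -1, -1, -1, -1, -1, -1]}}

```text
clock: 9.6
tool_pos: [0.5168, 0.1197, 0.1797]
eef_rot: [0.321, 0.947, -0.001, 0.0]
contact_force: [-0.1, 0.3, -0.2]
opening: 1.001
```

Run:
```python
from h import *
from plant import r
rep(r,[.517,.1195,.17],52.8)
d=wrist(r,'w6');print(d['T'][:3,3])
for c in('red','yellow','blue'):print(c,blobs(d,c)[0])
```

```text
t 9.6 tcp [0.5168 0.1197 0.1797] y-yaw 52.55 zax [ 0.    -0.001 -1.   ] open 1.001 F [-0.1  0.3 -0.2] M [ 0.07 -0.2  -0.04] q [ 0.11  0.74 -0.72  1.89  0.69  0.78 -0.08]
dp units [-0.008 -0.001  0.388]
turn z units -0.0007 deg 0.25077651755609054
[0.46211228 0.16171346 0.32614468]
red [([139.0, 241.0], [132, 234, 15, 14, 135])]
yellow [([70.3, 302.6], [68, 297, 6, 12, 25]), ([489.2, 305.1], [488, 303, 4, 5, 10]), ([489.2, 318.8], [488, 317, 4, 4, 9]), ([373.6, 323.6], [347, 320, 58, 10, 304])]
blue [([279.6, 202.8], [255, 175, 50, 56, 2509])]
```

View pics/w6.png

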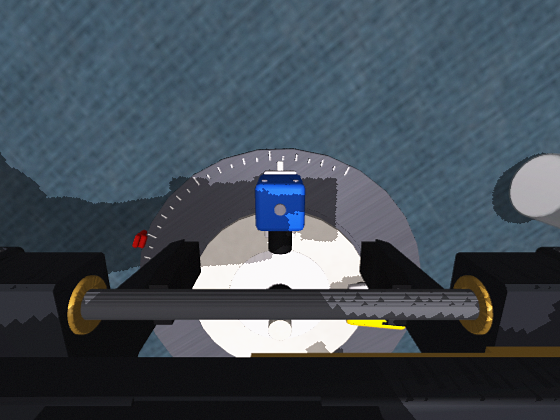

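This view shows the detector centred between the fingers, square-on at (280,205), the pointer at (280,166) and the red tab at (139,241). From it I take the positions and the swing angle.

Run:
```python
from h import *
w1=load('w1');d=load('w6');f=d['frame']
cv2.imwrite('pics/w6d.png',cv2.resize(f[140:260,120:310],None,fx=4,fy=4,interpolation=cv2.INTER_CUBIC))
R_,e=tri(w1,[302.6,227.1],d,[139.0,241.0]);print('red tri',R_.round(4),e)
print('red z.021',plane(d,[139,241],.021).round(4),plane(w1,[302.6,227.1],.021).round(4))
print('screw tri',tri(w1,(135+196/7,155+401/7),d,(280,210)))
print('det top corners',[plane(d,p,.084)[:2].round(4) for p in((255,230),(304,230))])
# plate circle
from scipy.optimize import least_squares
```

```text
red tri [ 0.4634 -0.0421  0.0193] 0.00013281060757191823
red z.021 [ 0.4633 -0.041   0.021 ] [ 0.4641 -0.042   0.021 ]
screw tri (array([0.51610604, 0.11963427, 0.08733212]), np.float64(0.0005507494781721882))
det top corners [array([0.5183, 0.0903]), array([0.5447, 0.1249])]
```

View pics/w6d.png

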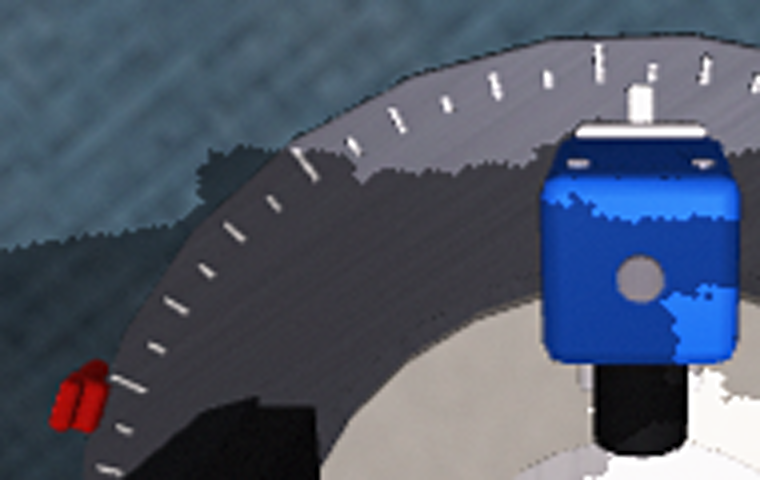

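Call:
{"op": "move_arm", "data": {"turn": [[0, 0, 0], [0, 0, 0], [0, 0, 0], [0, 0, 0], [0, 0, 0], [0, 0, 0], [0, 0, 0], [0, 0, 0], [0, 0, 0], [0, 0, 0]], "dp": [[0, 0, 0.85], [0, 0, 0.85], [0, 0, 0.85], [0, 0, 0.85], [0, 0, 0.85], [0, 0, 0.85], [0, 0, 0], [0, 0, 0], [0, 0, 0], [0, 0, 0]], "jaw": [-1, -1, -1, -1, -1, -1, -1, 1, 1, 1], "newtons": 20}}

```text
clock: 10.48
tool_pos: [0.5188, 0.1204, 0.0527]
eef_rot: [0.322, 0.947, 0.001, 0.001]
contact_force: [0.5, -0.1, -0.3]
opening: 0.799
```

Call:
{"op": "move_arm", "data": {"turn": [[0, 0, 0], [0, 0, 0], [0, 0, 0], [0, 0, 0], [0, 0, 0]], "dp": [[0, 0, 0], [0, 0, 0], [0, 0, 0], [0, 0, 0], [0, 0, 0]], "jaw": [1, 1, 1, 1, 1]}}

```text
clock: 10.9
tool_pos: [0.5176, 0.1198, 0.0518]
eef_rot: [0.322, 0.947, -0.0, 0.0]
contact_force: [-0.9, -0.3, 3.2]
opening: 0.499
```

Run:
```python
from h import *
from plant import r
rep(r,[.517,.1195,.052],52.8)
```

```text
t 10.9 tcp [0.5176 0.1198 0.0518] y-yaw 52.46 zax [ 0. -0. -1.] open 0.499 F [-0.9 -0.3  3.2] M [-0.12 -0.05 -0.02] q [-0.01  0.92 -0.52  1.97  0.93  0.52 -0.29]
dp units [ 0.012 -0.025 -0.007]
turn z units -0.001 deg 0.34362632170496
```

Call:
{"op": "move_arm", "data": {"turn": [[0, 0, -0.0123], [0, 0, -0.0123], [0, 0, -0.0123], [0, 0, -0.0123], [0, 0, 0]], "dp": [[-0.015, -0.39, 0], [-0.015, -0.39, 0], [-0.015, -0.39, 0], [-0.015, -0.39, 0], [0, 0, 0]], "jaw": [1, 1, 1, 1, 1]}}

```text
clock: 11.32
tool_pos: [0.4988, 0.0854, 0.0519]
eef_rot: [0.17, 0.985, 0.001, 0.0]
contact_force: [0.8, 1.1, -1.1]
opening: 0.497
```

Run:
```python
from h import *
from plant import r
rep(r)
s,_=pose(r);p=np.array(s['tool_pos'])[:2]
for C in((.6164,.0441),(.617,.043)):
  v=p-C;print(np.hypot(*v),np.degrees(np.arctan2(v[1],v[0]))%360)
```

```text
t 11.32 tcp [0.4988 0.0854 0.0519] y-yaw 70.41 zax [ 0.001  0.001 -1.   ] open 0.497 F [ 0.8  1.1 -1.1] M [-0.01 -0.17  0.18] q [ 0.08  0.92 -0.56  2.04  1.06  0.51 -0.06]
0.12460687857967995 160.65840366773318
0.12554013939734204 160.27539619346103
```

The swing follows the arc with small forces, so I carry on.

Call:
{"op": "move_arm", "data": {"turn": [[0, 0, -0.0123], [0, 0, -0.0123], [0, 0, -0.0123], [0, 0, -0.0123], [0, 0, -0.0123], [0, 0, -0.0123], [0, 0, -0.0123], [0, 0, -0.0123], [0, 0, -0.0123], [0, 0, 0]], "dp": [[-0.015, -0.39, 0], [-0.015, -0.39, 0], [-0.015, -0.39, 0], [-0.015, -0.39, 0], [-0.015, -0.39, 0], [-0.015, -0.39, 0], [-0.015, -0.39, 0], [-0.015, -0.39, 0], [-0.015, -0.39, 0], [0, 0, 0]], "jaw": [1, 1, 1, 1, 1, 1, 1, 1, 1, 1]}}

```text
clock: 12.15
tool_pos: [0.4994, -0.0, 0.0518]
eef_rot: [-0.175, 0.984, 0.001, 0.001]
contact_force: [-1.6, 2.1, 3.4]
opening: 0.494
```

Run:
```python
from h import *
from plant import r
rep(r)
s,_=pose(r);p=np.array(s['tool_pos'])[:2]
for C in((.6164,.0441),(.617,.043)):
  v=p-C;print(np.hypot(*v),np.degrees(np.arctan2(v[1],v[0]))%360)
d=wrist(r,'w7')
cv2.imwrite('pics/w7z.png',cv2.resize(d['frame'][60:300,180:400],None,fx=2.5,fy=2.5,interpolation=cv2.INTER_CUBIC))
```

```text
t 12.15 tcp [ 0.4994 -0.      0.0518] y-yaw 110.2 zax [ 0.001  0.002 -1.   ] open 0.494 F [-1.6  2.1  3.4] M [0.51 0.17 0.46] q [ 0.32  0.95 -0.7   2.06  1.16  0.6   0.7 ]
0.12501517791719813 200.6593553999381
0.1251946527675905 200.091420584656
```

View pics/w7z.png

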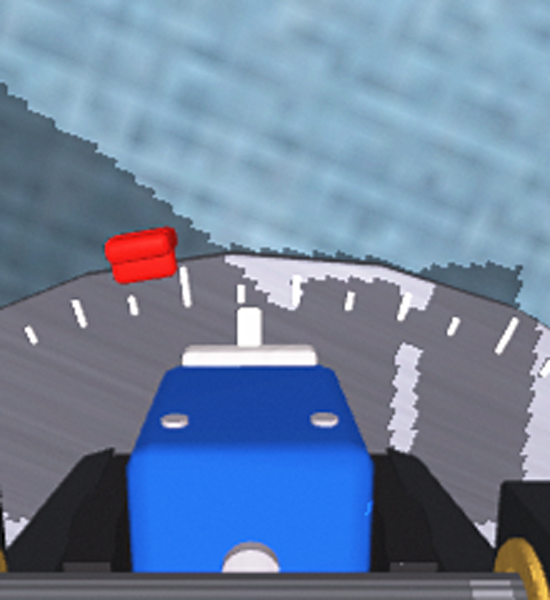

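Run:
```python
from h import *
from plant import r
d=load('w7');b,_=blobs(d,'red');print(b)
px=max(b,key=lambda x:x[1][4])[0]
P=plane(d,px,.0205)[:2];w1=load('w1');w6=load('w6')
print('tri',tri(d,px,w6,[139,241]),tri(d,px,w1,[302.6,227.1]))
z=lambda x,y:(180+(x-.75)/2.5,60+(y-.75)/2.5)
tip=plane(d,z(249,308),.0165)[:2];in_=plane(d,z(147,281),.0205)[:2]
for C in((.6164,.0441),(.617,.043)):
  a=lambda v:(np.degrees(np.arctan2(v[1]-C[1],v[0]-C[0]))%360).round(2)
  print('red',a(P),np.hypot(*(P-C)),'inner edge',a(in_),'tip',a(tip),np.hypot(*(tip-C)))
```

```text
[([236.6, 161.6], [222, 151, 29, 23, 521])]
tri (array([ 0.46301307, -0.04144513,  0.02014601]), np.float64(0.0007109246661960997)) (array([ 0.46300405, -0.04186963,  0.01787657]), np.float64(0.0005903283916237457))
red 209.05 0.17591650871545803 inner edge 209.08 tip 200.55 0.1598903163832304
red 208.64 0.17591142485551314 inner edge 208.65 tip 200.1 0.16007088728387853
```

Call:
{"op": "move_arm", "data": {"turn": [[0, 0, -0.0118], [0, 0, -0.0118], [0, 0, 0], [0, 0, 0]], "dp": [[-0.014, -0.37, 0], [-0.014, -0.37, 0], [0, 0, 0], [0, 0, 0]], "jaw": [1, 1, 1, 1]}}

```text
clock: 12.53
tool_pos: [0.5069, -0.0163, 0.0518]
eef_rot: [-0.246, 0.969, 0.001, 0.001]
contact_force: [-1.0, 1.0, 4.7]
opening: 0.496
```

Run:
```python
from h import *
from plant import r
rep(r)
d=wrist(r,'w8');b,_=blobs(d,'red');print(b)
px=max(b,key=lambda x:x[1][4])[0];P=plane(d,px,.0205)[:2];print(P)
cv2.imwrite('pics/w8z.png',cv2.resize(d['frame'][60:300,180:400],None,fx=2.5,fy=2.5,interpolation=cv2.INTER_CUBIC))
```

```text
t 12.53 tcp [ 0.5069 -0.0163  0.0518] y-yaw 118.5 zax [ 0.001  0.001 -1.   ] open 0.496 F [-1.   1.   4.7] M [0.32 0.06 0.29] q [ 0.37  0.96 -0.73  2.03  1.16  0.64  0.89]
[([276.5, 158.5], [264, 149, 27, 20, 502])]
[ 0.46310741 -0.0419379 ]
```

View pics/w8z.png

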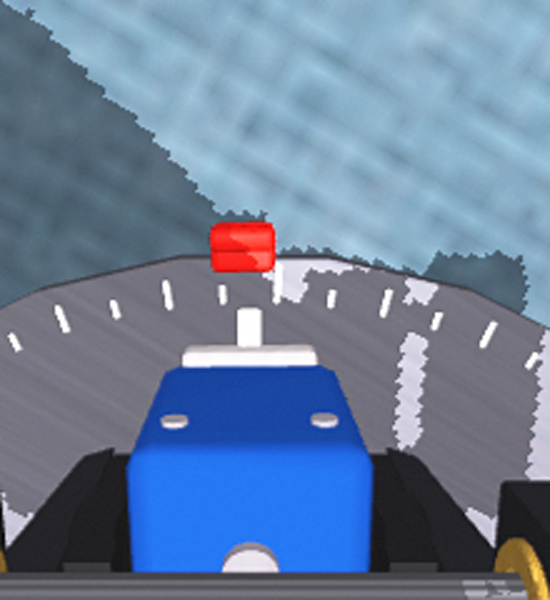

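The pointer is at column 249 and the tab's middle at 242, about 1.8 mm short. I nudge it 0.6 degrees, then release and lift.

Call:
{"op": "move_arm", "data": {"turn": [[0, 0, -0.0016], [0, 0, 0], [0, 0, 0], [0, 0, 0]], "dp": [[0, -0.05, 0], [0, 0, 0], [0, 0, 0], [0, 0, 0]], "jaw": [1, 1, 1, 1]}}

```text
clock: 12.92
tool_pos: [0.5076, -0.0176, 0.0518]
eef_rot: [-0.252, 0.968, 0.0, 0.0]
contact_force: [-0.6, 1.7, 5.7]
opening: 0.497
```

Run:
```python
from h import *
from plant import r
rep(r)
d=wrist(r,'w9');b,_=blobs(d,'red');print(b)
cv2.imwrite('pics/w9z.png',cv2.resize(d['frame'][60:300,180:400],None,fx=2.5,fy=2.5,interpolation=cv2.INTER_CUBIC))
```

```text
t 12.92 tcp [ 0.5076 -0.0176  0.0518] y-yaw 119.15 zax [ 0.001  0.    -1.   ] open 0.497 F [-0.6  1.7  5.7] M [0.52 0.13 0.27] q [ 0.37  0.96 -0.73  2.03  1.16  0.64  0.91]
[([280.0, 158.4], [267, 149, 27, 20, 499])]
```

View pics/w9z.png

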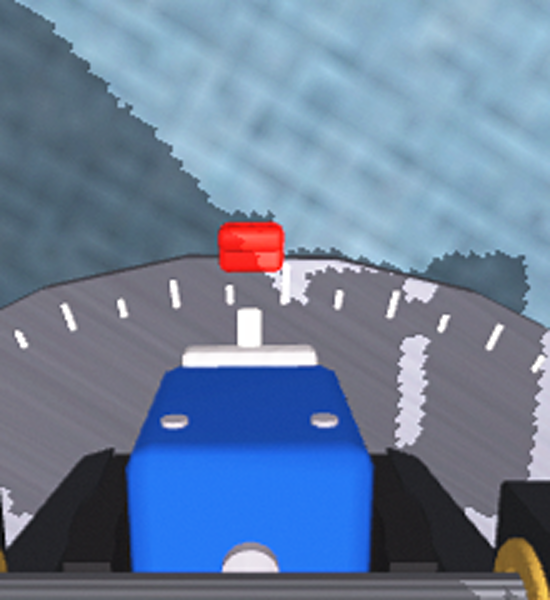

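Pointer at column 249 and tab middle at 250, so they are aligned. I open and lift.

Call:
{"op": "move_arm", "data": {"turn": [[0, 0, 0], [0, 0, 0], [0, 0, 0], [0, 0, 0], [0, 0, 0], [0, 0, 0], [0, 0, 0], [0, 0, 0], [0, 0, 0], [0, 0, 0]], "dp": [[0, 0, 0], [0, 0, 0], [0, 0, 0], [0, 0, 0], [0, 0, -0.6], [0, 0, -0.9], [0, 0, -0.9], [0, 0, -0.9], [0, 0, -0.9], [0, 0, -0.8]], "jaw": [-0.7, -0.7, -0.7, -0.7, -0.7, -0.7, -0.7, -0.7, -0.7, -0.7]}}

```text
clock: 13.8
tool_pos: [0.507, -0.0184, 0.1776]
eef_rot: [-0.251, 0.968, -0.0, -0.0]
contact_force: [0.6, -0.5, 1.1]
opening: 0.852
```

Call:
{"op": "move_arm", "data": {"turn": [[0, 0, -0.0158], [0, 0, -0.0158], [0, 0, -0.0158]], "dp": [[0, 0, 0], [0, 0, 0], [0, 0, 0]], "jaw": [-0.7, -0.7, -0.7]}}

```text
clock: 14.05
tool_pos: [0.5073, -0.0187, 0.1768]
eef_rot: [-0.394, 0.919, -0.001, 0.0]
contact_force: [-0.7, 0.7, -0.6]
opening: 0.852
```

Run:
```python
from h import *
from plant import r
rep(r,[.6652,.1273,.17],136.2)
d=wrist(r,'w10');b,_=blobs(d,'red');print(b)
```

```text
t 14.05 tcp [ 0.5073 -0.0187  0.1768] y-yaw 136.41 zax [ 0.001 -0.001 -1.   ] open 0.852 F [-0.7  0.7 -0.6] M [ 0.08 -0.15  0.05] q [ 0.52  0.81 -0.99  1.96  0.89  0.89  1.42]
dp units [-8.586 -0.549  0.269]
turn z units 0.0006 deg -0.21492140685813865
[([294.8, 149.5], [287, 143, 17, 14, 166])]
```

View pics/w10.png

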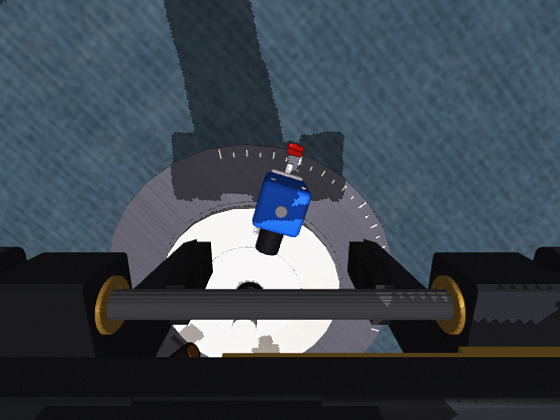

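Call:
{"op": "move_arm", "data": {"turn": [[0, 0, 0], [0, 0, 0], [0, 0, 0], [0, 0, 0], [0, 0, 0], [0, 0, 0], [0, 0, 0], [0, 0, 0], [0, 0, 0], [0, 0, 0]], "dp": [[-0.95, -0.06, 0], [-0.95, -0.06, 0], [-0.95, -0.06, 0], [-0.95, -0.06, 0], [-0.95, -0.06, 0], [-0.95, -0.06, 0], [-0.95, -0.06, 0], [-0.95, -0.06, 0], [-0.95, -0.06, 0], [0, 0, 0]], "jaw": [-0.14, -0.14, -0.14, -0.14, -0.14, -0.14, -0.14, -0.14, -0.14, -0.14]}}

```text
clock: 14.93
tool_pos: [0.6667, 0.131, 0.1762]
eef_rot: [-0.392, 0.92, 0.002, 0.002]
contact_force: [0.1, 0.2, 0.1]
opening: 0.574
```

Call:
{"op": "move_arm", "data": {"turn": [[0, 0, 0], [0, 0, 0]], "dp": [[0, 0, 0], [0, 0, 0]], "jaw": [-0.14, -0.14]}}

```text
clock: 15.1
tool_pos: [0.6643, 0.1258, 0.1759]
eef_rot: [-0.392, 0.92, -0.0, -0.001]
contact_force: [-0.1, -0.2, -0.8]
opening: 0.571
```

Run:
```python
from h import *
from plant import r
rep(r,[.6652,.1273,.064],136.2)
d=wrist(r,'w11')
```

```text
t 15.1 tcp [0.6643 0.1258 0.1759] y-yaw 136.12 zax [-0.001 -0.002 -1.   ] open 0.571 F [-0.1 -0.2 -0.8] M [ 0.1  -0.14  0.01] q [ 0.18  0.98 -0.95  1.43  0.83  1.16  1.48]
dp units [-0.077  0.016  4.474]
turn z units -0.0002 deg 0.08288281224918137
```

View pics/w11.png

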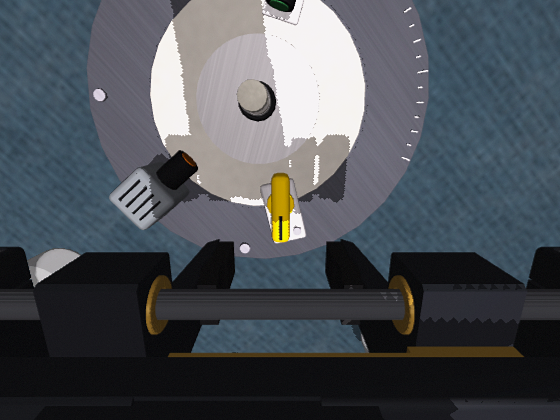

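The knob bar stands at (281,208), upright and centred between the fingers. I go down and grip it.

Call:
{"op": "move_arm", "data": {"turn": [[0, 0, 0], [0, 0, 0], [0, 0, 0], [0, 0, 0], [0, 0, 0], [0, 0, 0], [0, 0, 0], [0, 0, 0], [0, 0, 0], [0, 0, 0]], "dp": [[-0.07, 0.02, 0.7], [0, 0, 0.9], [0, 0, 0.9], [0, 0, 0.9], [0, 0, 0.7], [0, 0, 0.37], [0, 0, 0], [0, 0, 0], [0, 0, 0], [0, 0, 0]], "jaw": [-0.14, -0.14, -0.14, -0.14, -0.14, -0.14, -0.14, -0.14, -0.14, 1], "newtons": 60}}

```text
clock: 15.98
tool_pos: [0.6667, 0.1288, 0.0662]
eef_rot: [-0.392, 0.92, 0.0, 0.001]
contact_force: [0.2, -0.0, 0.1]
opening: 0.517
```

Call:
{"op": "move_arm", "data": {"turn": [[0, 0, 0], [0, 0, 0], [0, 0, 0], [0, 0, 0], [0, 0, 0], [0, 0, 0], [0, 0, 0]], "dp": [[0, 0, 0], [0, 0, 0], [0, 0, 0], [0, 0, 0], [0, 0, 0], [0, 0, 0], [0, 0, 0]], "jaw": [1, 1, 1, 1, 1, 1, 1]}}

```text
clock: 16.57
tool_pos: [0.666, 0.1282, 0.0649]
eef_rot: [-0.392, 0.92, -0.0, 0.0]
contact_force: [-0.2, -0.0, 1.1]
opening: 0.179
```

Run:
```python
from h import *
from plant import r
rep(r,[.6652,.1273,.064],136.2)
```

```text
t 16.57 tcp [0.666  0.1282 0.0649] y-yaw 136.18 zax [ 0. -0. -1.] open 0.179 F [-0.2 -0.   1.1] M [ 0.03 -0.1   0.03] q [ 0.15  1.12 -0.87  1.49  0.96  1.    1.4 ]
dp units [ 0.047 -0.003  0.037]
turn z units -0.0001 deg 0.01891521406139418
```

Call:
{"op": "move_arm", "data": {"turn": [[0, 0, 0.01], [0, 0, 0.014], [0, 0, 0.014], [0, 0, 0.014], [0, 0, 0.014], [0, 0, 0.014], [0, 0, 0.014], [0, 0, 0.014], [0, 0, 0.014], [0, 0, 0.008]], "dp": [[0, 0, 0], [0, 0, 0], [0, 0, 0], [0, 0, 0], [0, 0, 0], [0, 0, 0], [0, 0, 0], [0, 0, 0], [0, 0, 0], [0, 0, 0]], "jaw": [1, 1, 1, 1, 1, 1, 1, 1, 1, 1]}}

```text
clock: 17.4
tool_pos: [0.6669, 0.1261, 0.0649]
eef_rot: [0.008, 1.0, -0.002, 0.001]
contact_force: [1.7, -3.3, 2.2]
opening: 0.176
```

Call:
{"op": "move_arm", "data": {"turn": [[0, 0, 0], [0, 0, 0]], "dp": [[0, 0, 0], [0, 0, 0]], "jaw": [1, 1]}}

```text
clock: 17.57
tool_pos: [0.6669, 0.1261, 0.0649]
eef_rot: [0.006, 1.0, -0.002, 0.001]
contact_force: [2.4, -4.4, 2.5]
opening: 0.175
```

Run:
```python
from h import *
from plant import r
rep(r,[.6652,.1273,.064],87.4)
d=wrist(r,'w12')
```

```text
t 17.57 tcp [0.6669 0.1261 0.0649] y-yaw 89.36 zax [ 0.002 -0.003 -1.   ] open 0.175 F [ 2.4 -4.4  2.5] M [-0.88 -0.54 -0.02] q [ 0.09  1.06 -0.71  1.49  0.82  0.9   0.67]
dp units [0.067 0.047 0.035]
turn z units 0.0055 deg -1.9632614922713003
```

View pics/w12.png

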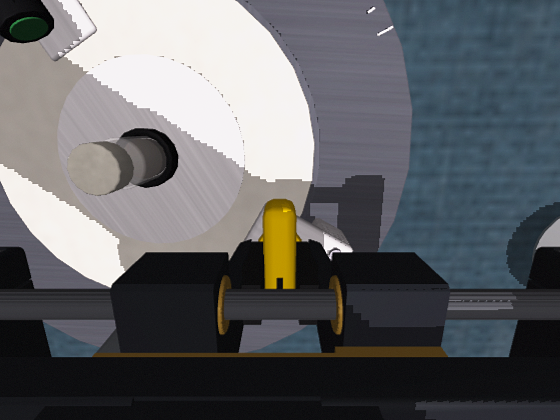

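Call:
{"op": "move_arm", "data": {"turn": [[0, 0, 0.005], [0, 0, 0.005], [0, 0, 0], [0, 0, 0]], "dp": [[0, 0, 0], [0, 0, 0], [0, 0, 0], [0, 0, 0]], "jaw": [1, 1, 1, 1]}}

```text
clock: 17.95
tool_pos: [0.6669, 0.1259, 0.0649]
eef_rot: [0.037, 0.999, -0.002, 0.001]
contact_force: [1.7, -5.5, 2.8]
opening: 0.178
```

Run:
```python
from h import *
from plant import r
rep(r,[.6652,.1273,.064],87.4)
```

```text
t 17.95 tcp [0.6669 0.1259 0.0649] y-yaw 85.81 zax [ 0.002 -0.003 -1.   ] open 0.178 F [ 1.7 -5.5  2.8] M [-0.96 -0.5   0.28] q [ 0.08  1.06 -0.7   1.49  0.81  0.89  0.61]
dp units [0.071 0.05  0.035]
turn z units -0.0044 deg 1.5905474560427137
```

The moment rises to 0.28 N m, which suggests the knob is at its stop. I release, lift and check the result.

Call:
{"op": "move_arm", "data": {"turn": [[0, 0, 0], [0, 0, 0], [0, 0, 0], [0, 0, 0], [0, 0, 0], [0, 0, 0], [0, 0, 0], [0, 0, 0], [0, 0, 0], [0, 0, 0]], "dp": [[0, 0, 0], [0, 0, 0], [0, 0, 0], [0, 0, 0], [0, 0, -0.6], [0, 0, -0.9], [0, 0, -0.9], [0, 0, -0.9], [0, 0, -0.9], [0, 0, -0.9]], "jaw": [0, 0, 0, 0, 0, 0, 0, 0, 0, 0]}}

```text
clock: 18.78
tool_pos: [0.6655, 0.1288, 0.1945]
eef_rot: [0.036, 0.999, 0.0, 0.0]
contact_force: [0.3, -0.2, -0.2]
opening: 0.502
```

Call:
{"op": "move_arm", "data": {"turn": [[0, 0, 0], [0, 0, 0], [0, 0, 0], [0, 0, 0], [0, 0, 0]], "dp": [[-0.6, 0, -1], [-0.6, 0, -1], [-0.6, 0, -1], [-0.6, 0, -1], [0, 0, 0]], "jaw": [0, 0, 0, 0, 0]}}

```text
clock: 19.2
tool_pos: [0.7294, 0.125, 0.299]
eef_rot: [0.038, 0.999, 0.003, 0.005]
contact_force: [-0.8, 0.9, 0.3]
opening: 0.501
```

Run:
```python
from h import *
from plant import r
rep(r)
d=wrist(r,'w13')
for n in ("scene","top"):
    dd=r.snapshot(n); pickle.dump(dd,open(f'pics/{n}1.pkl','wb')); cv2.imwrite(f'pics/{n}1.png',dd['frame'])
```

```text
t 19.2 tcp [0.7294 0.125  0.299 ] y-yaw 85.63 zax [ 0.01   0.005 -1.   ] open 0.501 F [-0.8  0.9  0.3] M [ 0.07 -0.16  0.03] q [ 0.08  0.9  -0.81  1.06  0.61  1.39  0.88]
```

View pics/w13.png

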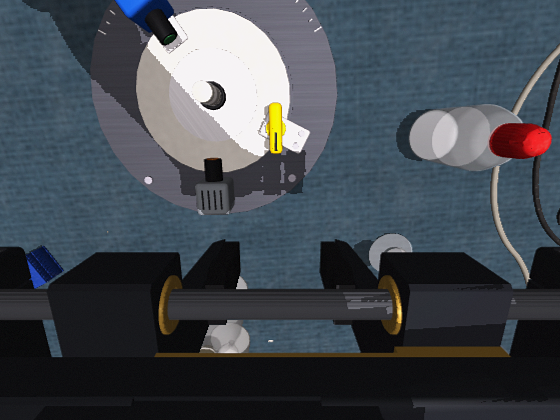

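View pics/top1.png

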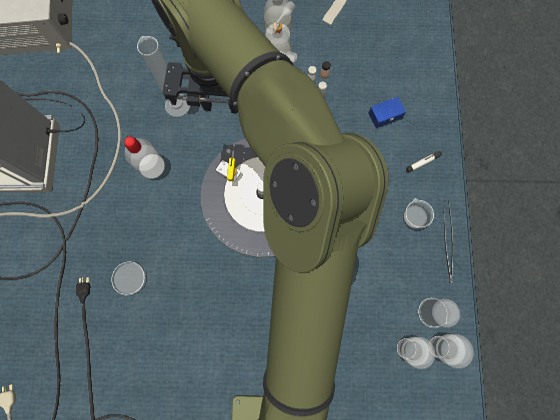

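From here the bar looks parallel to the lamp slots, and the bottle stands where it was. I move to a view of the pointer and the tab.

Call:
{"op": "move_arm", "data": {"turn": [[0, 0, 0], [0, 0, 0], [0, 0, 0], [0, 0, 0], [0, 0, 0], [0, 0, 0], [0, 0, 0], [0, 0, 0]], "dp": [[0.93, -0.77, 0], [0.93, -0.77, 0], [0.93, -0.77, 0], [0.93, -0.77, 0], [0.93, -0.77, 0], [0.93, -0.77, 0], [0, 0, 0], [0, 0, 0]], "jaw": [0, 0, 0, 0, 0, 0, 0, 0]}}

```text
clock: 20.02
tool_pos: [0.5759, 0.0173, 0.2915]
eef_rot: [0.037, 0.999, -0.001, -0.001]
contact_force: [0.6, 0.2, -1.0]
opening: 0.499
```

Run:
```python
from h import *
from plant import r
rep(r)
d=wrist(r,'w14')
print(blobs(d,'red')[0],blobs(d,'yellow')[0])
```

```text
t 20.02 tcp [0.5759 0.0173 0.2915] y-yaw 85.75 zax [-0.003 -0.002 -1.   ] open 0.499 F [ 0.6  0.2 -1. ] M [ 0.1  -0.16  0.01] q [ 0.38  0.68 -0.88  1.63  0.57  1.11  0.84]
[([231.1, 98.8], [225, 93, 13, 13, 111])] [([364.8, 240.3], [354, 220, 21, 46, 641]), ([399.4, 318.6], [398, 316, 3, 6, 13])]
```

View pics/w14.png

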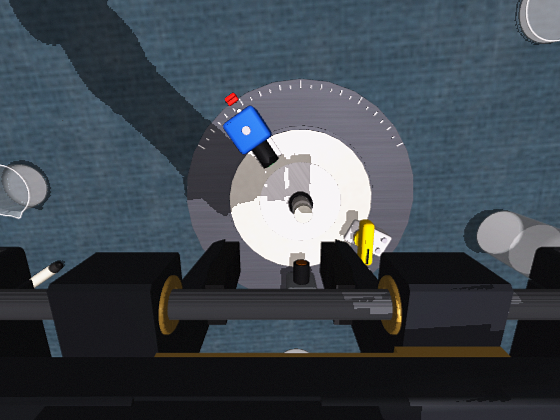

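Run:
```python
from h import *
d=load('w14')
cv2.imwrite('pics/w14z.png',cv2.resize(d['frame'][80:180,205:305],None,fx=6,fy=6,interpolation=cv2.INTER_CUBIC))
cv2.imwrite('pics/w13k.png',cv2.resize(load('w13')['frame'][90:220,180:310],None,fx=4.5,fy=4.5,interpolation=cv2.INTER_CUBIC))
```

```text
(no output)
```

View pics/w14z.png

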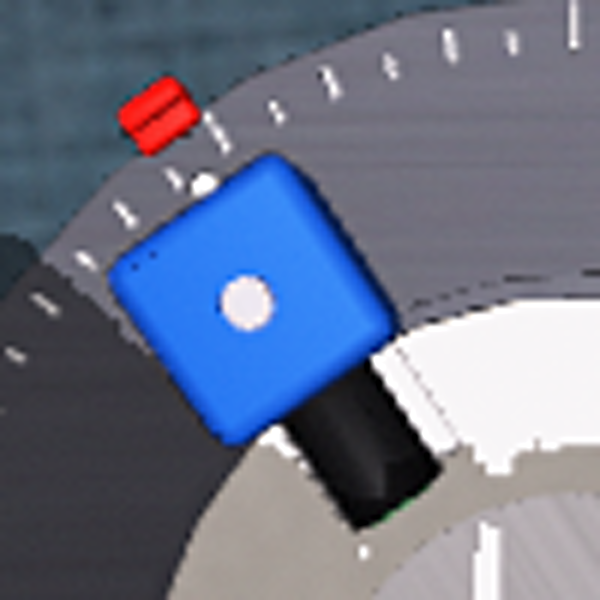

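View pics/w13k.png

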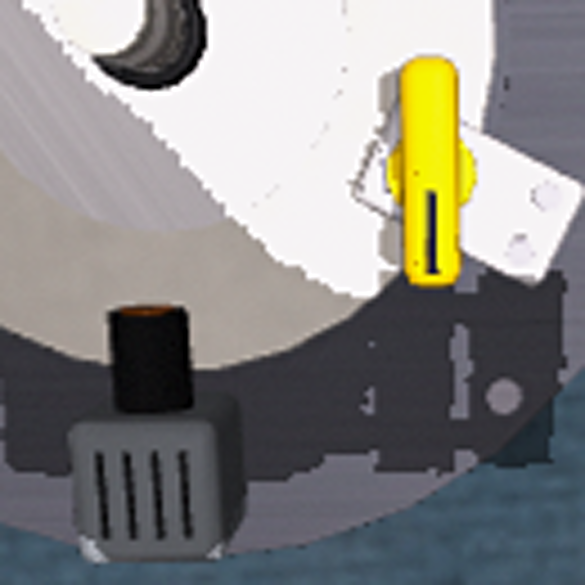

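Run:
```python
from h import *
d=load('w14');e=load('w13')
ang=lambda v:np.degrees(np.arctan2(v[1],v[0])).round(2)
z=lambda x,y:(205+(x-2.5)/6,80+(y-2.5)/6)
k=lambda x,y:(180+(x-1.75)/4.5,90+(y-1.75)/4.5)
red=plane(d,(231.1,98.8),.0205)[:2];tip=plane(d,z(201,180),.0165)[:2]
c=plane(d,z(247,302),.087)[:2]
co=[plane(d,z(*p),.084)[:2] for p in((265,155),(112,272),(235,445),(398,330))]
u=(co[0]+co[1]-co[2]-co[3])/2
for C in(np.array((.6164,.0441)),np.array((.617,.043))):
  print('red',ang(red-C)%360,'tip',ang(tip-C)%360,np.hypot(*(tip-C)),'det',ang(c-C)%360,np.hypot(*(c-C)),'axis',ang(u)%360)
print('red pos',red)
P=lambda p,zz:plane(e,k(*p),zz)[:2]
print('bar line',ang(P((432,272),.086)-P((431,190),.086)),'L',ang(P((407,275),.086)-P((402,75),.086)),'R',ang(P((459,275),.086)-P((459,75),.086)))
print('slots',[ang(P(a,.077)-P(b,.077)) for a,b in(((105,538),(99,452)),((134,538),(127,452)),((162,538),(154,452)),((189,538),(183,452)))])
```

```text
red 209.29 tip 209.49 0.1591536703867679 det 209.45 0.1267404792161963 axis 211.95
red 208.88 tip 209.03 0.15913946182071673 det 208.89 0.1267282637550771 axis 211.95
red pos [ 0.46361195 -0.04160989]
bar line -3.87 L -3.43 R -4.26
slots [np.float64(-4.71), np.float64(-3.72), np.float64(-2.75), np.float64(-3.7)]
```

The pointer (209.5 degrees) and the tab (209.3 degrees) agree, and the bar is parallel to the lamp slots, so the knob is at its stop. The robot is clear of everything, so I hand the job in.

Run:
```python
from plant import r
print(r.finish_job())
```

```text
the job is handed in; nothing more can be done
None
```

The detector arm is set to the red tab and clamped again, and the job was handed in at about 20 s on the clock. No verdict is reported back, so the checks below are my own.

- **What I did:** I turned the knob anticlockwise about 47° (to roughly 0.86 rad). Then I gripped the blue housing and swung the arm about 66° onto the tab. Last, I turned the knob clockwise until the moment rose to 0.28 N m and the knob seemed to be at its stop. My first close on the knob stopped at 23 mm, probably on the hub under the bar. I opened, went up a few millimetres and regripped the bar at 16 mm before turning.
- **Pointer:** in the last wrist picture it stands at 209.0–209.5° and the tab at 208.9–209.3°. That is 0.2° apart, against a tolerance of 2.9°.
- **Knob:** the bar lies at about -3.9°, parallel to the lamp slots at -3.7°, so it is at or very near its stop.
- **Red tab:** its measured position stayed within 1 mm.
- **Bystanders:** the bottle, dish and beaker look unmoved in the last top picture; I checked them by eye only.
- **Disagreements:**
  - The arm's direction taken from the housing's rounded corners came out at 212°, but the pointer and the housing screw both gave 209°, so I went by those.
  - The tab measured 175 mm from the pivot instead of the stated 169 mm. That does not change its angle.

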